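# Roll the sleeve into the nest of the checking bed

## Task

Roll the loose metal sleeve along the checking bed by pushing its side, over the low ramp and into the nest, the marked strip between the step and the sprung stop, without lifting it. Press it gently but firmly (about 8 N for half a second) against the stop to check that it is home, without ramming the stop, then ease off so that it stays lying in the nest. Leave the tin, the socket and the spanner where they are.

Things in the scene. Friction and masses are not known exactly. Their poses are not given: they have to be found in the camera images.
- bed: Grey flat bed plate fixed on the bench, 310 mm (own x) by 140 mm (own y), 12 mm thick; origin at the centre of its underside, z up. Sleeves are rolled along its own +x, over a bright steel ramp, 120 mm wide, that rises 2.5 mm between x = +15 and +45 mm. On the ramp the sleeve rolls back if let go.
- crest (a point): Top edge of the ramp, on the bed's centre line, at x = +50 mm of the bed, 14.5 mm above the bench. Here a sharp step drops 2.5 mm back to the plate. The nest is the strip of plate between this step and the stop's pad; the sleeve lies down in it with its axis 10 mm or more past the step.
- mark (a point): Middle of the dark scribed line across the nest, at x = +70 mm of the bed, on the plate (12 mm above the bench).
- stop: Green stop housing fixed on the bed beyond the nest, 22 mm (x) by 70 mm (y), 50 mm high; origin at the centre of its underside, 138 mm along the bed's +x on its centre line, axes as the bed's. On its -x face an upright dark steel pad, 50 mm wide and 28 mm high, stands out on a set screw and a spring.
- screw_hole (a point): Point on the housing's -x face where the screw comes out, 22 mm above the plate. The pad's face stands 27.5 to 42.5 mm in front of it, as the screw was last set (not measured: find it by touch). The spring gives about 1 mm per 7 N, 7 mm at most, and throws the sleeve back if let go suddenly: ease off slowly.
- sleeve: Loose plain aluminium sleeve, a cylinder of 44 mm diameter and 90 mm length, about 0.2 kg; origin at its centre, its axis is its own y. It starts lying across the bed, before the ramp, roughly parallel to the bed's y, its axis 34 mm above the bench.
- tin: Bystander: upright round tin, 66 mm diameter, 85 mm high, origin at the centre of its underside. Leave alone.
- socket: Bystander: upright steel wrench socket, 30 mm diameter, 40 mm high, origin at the centre of its underside. Leave alone.
- spanner: Bystander: spanner 170 mm long lying flat on the bench along its own x. Leave alone.
There are look-alikes about, which are no part of the job. Leave any pink or turquoise look-alike of the sleeve alone.

How it is judged:
By the outcome, as a careful person would: the job done as asked, in the order asked, and still so for the second after the job is handed in, with the robot touching nothing.
It also fails if it takes over 54 s, if anything falls off the work surface, if the arm or the gripper's body presses on something with over 40 N, if the wrist force passes 120 N, or if a joint passes its speed limit or range.

## Robot

A 6-joint arm with a two-finger parallel gripper is mounted at the origin on the work surface. World frame = base frame: x ahead of the robot, y to its left, z up, the work surface at z = 0. Lengths are in m, angles in rad, forces in N, time in s.
With the tool pointing down it reaches from about 0.25 to 0.775 m from the base axis. Payload 4 kg.
Tool frame: the origin (TCP) lies on the centre line of the jaws, within the pads' length; the fingertips stand 22 mm ahead of it and the grasp point (between the pads) lies 3 mm ahead of it; z points along the fingers, y is the direction in which the jaws open and shut (so a half turn about z gives the same grasp; the last joint's range is limited). The gripper opens to 85 mm and grips with 20 to 120 N. Pads are 22 mm wide; open, the fingers measure 114 mm over their backs; the gripper's body (76 mm by 85 mm) begins 54 mm behind the grasp point. The pads swing forward as they close: fully open they stand 13 mm farther back than shut.
Start: joints at [1.083, 0.087, 1.371, -0, 1.684, -0.103], TCP at [0.206, 0.51, 0.253] pointing down, gripper open.
Joint ranges: [-3.1, 3.1], [-0.76, 2.03], [0.27, 2.55], [-1.08, 4.22], [0.17, 2.65], [-2.57, 2.57]. Speed limits (rad/s): [2.79, 2.79, 3.14, 3.14, 3.14, 3.14].

## Interface

Orientations are given as a unit quaternion [w, x, y, z].
In Python, from rig import ctrl, optics, ticket gives the robot as it stands. The module is installed in compiled form; this text tells all that it offers.
- The arm moves only by the tool arm_command, never from a script. Its argument "motion" is a list that holds one entry, the list of rows, each a list of 6 numbers: the shift along the tool's x, y, z in cm, then the turn, a rotation vector about the tool's x, y, z in rad. In form: [[[tx, ty, tz, rx, ry, rz], ...]]. A call has 1 to 12 rows; each row is the pose to reach, as a shift and turn from the pose commanded when the call began, along the tool's axes at that moment; what a row does not reach only later rows make up. A row lasts 1/10 s, in which the tool goes at most 50 mm and 8.59 degrees, less where a joint would pass 70% of its speed; a pose out of reach is approached as far as the arm can. A call with a gripper value outside its range is refused whole. "grip" is the opening, from -1 (shut) to 1 (fully open), set as the call begins (left out, the last holds). The fingers move at their own pace and stop on an object; the grip force is fixed at half the most. Time passes only in rows, so rows that repeat a pose let the fingers close. It gives the time, the measured TCP pose, the force and the opening at its end, in the units of the state.
- ctrl.observe(): the state, without advancing time (a new reading comes with each control period).
- optics.snapshot(name): name is "scene" or "top" or "wrist"; returns the picture (420x560x3 uint8, red, green, blue); there is no depth.
- optics.get_calibration(name): a dict with "mtx" (3x3 intrinsics, pixels), "D" ([k1, k2, p1, p2, k3] as OpenCV has them; the pictures are not rectified), "rvec" (rotation vector, rad) and "tvec" (3), from world to camera coordinates, as OpenCV has them; the wrist camera has in their place "tool_from_camera" (4x4, takes a point from camera to tool coordinates, whose origin is the TCP and whose axes are the flange's). Camera axes: x right, y down, z forward; pixel columns grow to the right and rows downward; lengths in m; the calibration is good to about 2 mm. A picture is of the moment at which its call begins: read the wrist's pose just before it. get_calibration takes no time and is no camera call.
- ticket.sign_off(): hands the job in, once; it reports no verdict.
The state is a dict: "clock": time; "q": joint angles; "joint_vel": joint speeds; "tau": joint torques, N m; "ee_pos": TCP position; "ee_rot": TCP orientation; "wrist_force": force on the tool from outside, world axes, zero at the start; "ft_torque": the same for the moment, N m; "finger_gap": finger opening in m.
Only numpy, scipy, OpenCV 4.12 (cv2) and the standard library are available. Lean on these libraries where they do the work, as an engineer would, in place of code of your own. Each camera call takes 0.05 s, during which the arm holds its last target. There are 200 camera calls.

## Working session

There is one attempt and no reset: what is moved stays moved. The work goes in short steps, Python scripts to look and compute and a tool call to move; the robot and the scene stay as the last step left them, time stands still between calls to the robot, and variables do not carry over. Pictures are saved under pics/ and viewed, about 8 in all and at most 12, crops included, and the job is handed in when it is done.

Besides the shell and the picture viewer there is one more tool, called after ">>>" by a JSON object that holds its "api" and its "payload", one argument or row to a line. arm_command: Moves the arm, as the interface text tells. Its arguments: {"type":"object","properties":{"motion":{"type":"array","items":{"type":"array","items":{"type":"array","items":{"type":"number"}}}},"grip":{"type":"number"}},"required":["motion"]}

```bash
mkdir -p pics; python3 - <<'E'
from rig import ctrl,optics
import cv2,numpy as np
s=ctrl.observe();print({k:np.round(v,3).tolist() for k,v in s.items()})
for n in("scene","top"):
    im=optics.snapshot(n);cv2.imwrite(f"pics/{n}0.png",im[:,:,::-1])
    print(n,optics.get_calibration(n))
print(optics.get_calibration("wrist"))
E
```

```text
{'clock': 0.0, 'q': [1.083, 0.088, 1.372, -0.0, 1.684, -0.103], 'joint_vel': [0.001, -0.002, 0.0, -0.0, -0.001, 0.001], 'tau': [0.0, -35.188, -31.327, -0.0, 0.011, -0.0], 'ee_pos': [0.206, 0.509, 0.252], 'ee_rot': [-0.0, 0.191, 0.982, -0.001], 'wrist_force': [-0.261, 0.016, 0.117], 'ft_torque': [-0.012, -0.037, 0.043], 'finger_gap': 0.085}
scene {'mtx': array([[403.55136543,   0.        , 279.83205394],
       [  0.        , 403.55136543, 212.75911195],
       [  0.        ,   0.        ,   1.        ]]), 'D': array([-0.07202593,  0.        ,  0.        ,  0.        ,  0.        ]), 'rvec': array([ 1.12453536,  2.36222788, -1.03827661]), 'tvec': array([ 0.3308124 , -0.27753054,  1.01461834])}
top {'mtx': array([[458.9423521 ,   0.        , 281.96839165],
       [  0.        , 458.9423521 , 205.15304557],
       [  0.        ,   0.        ,   1.        ]]), 'D': array([0.00518687, 0.        , 0.        , 0.        , 0.        ]), 'rvec': array([ 2.14166341, -2.143698  ,  0.15366602]), 'tvec': array([0.04947165, 0.5610064 , 0.70478989])}
{'mtx': array([[289.80779022,   0.        , 280.94732051],
       [  0.        , 289.80779022, 211.2984134 ],
       [  0.        ,   0.        ,   1.        ]]), 'D': array([0.01891811, 0.        , 0.        , 0.        , 0.        ]), 'tool_from_camera': array([[ 9.23742688e-04, -9.62078555e-01, -2.72770969e-01,
         7.04278077e-02],
       [ 9.99999467e-01,  7.62835835e-04,  6.95947222e-04,
         2.53155588e-04],
       [-4.61476428e-04, -2.72771466e-01,  9.62078746e-01,
        -1.20414522e-01],
       [ 0.00000000e+00,  0.00000000e+00,  0.00000000e+00,
         1.00000000e+00]])}
```

View pics/scene0.png

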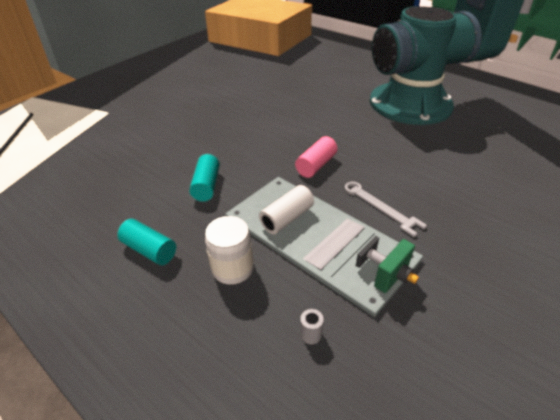

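View pics/top0.png

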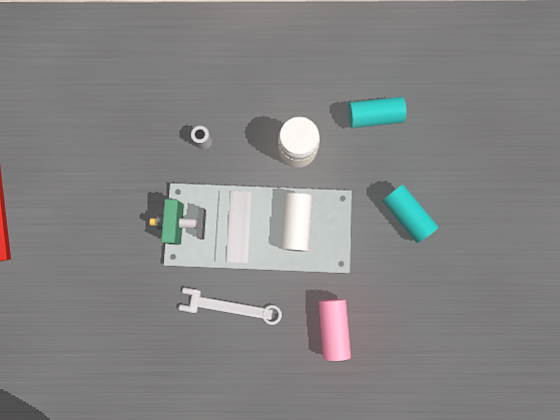

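```bash
cat > h.py <<'E'
import cv2,numpy as np
from rig import optics
def ray(n,px,z):
    c=optics.get_calibration(n);R=cv2.Rodrigues(c["rvec"])[0];o=-R.T@c["tvec"]
    u=cv2.undistortPoints(np.float64(px).reshape(-1,1,2),c["mtx"],c["D"]).reshape(-1,2)
    d=np.c_[u,np.ones(len(u))]@R
    return o+d*((z-o[2])/d[:,2])[:,None]
def proj(n,P):
    c=optics.get_calibration(n);return cv2.projectPoints(np.float64(P).reshape(-1,1,3),c["rvec"],c["tvec"],c["mtx"],c["D"])[0].reshape(-1,2)
def big(m):
    return max(cv2.findContours(m.astype(np.uint8),cv2.RETR_EXTERNAL,cv2.CHAIN_APPROX_NONE)[0],key=cv2.contourArea)
E
python3 - <<'E'
from h import *
im=cv2.imread("pics/top0.png");g=im.min(2)
c=optics.get_calibration("top");R=cv2.Rodrigues(c["rvec"])[0];print("cam",(-R.T@c["tvec"]).round(3))
m=np.zeros(g.shape,np.uint8);m[175:280,155:360]=g[175:280,155:360]>105
m=cv2.morphologyEx(m,cv2.MORPH_CLOSE,np.ones((5,5)))
b=cv2.convexHull(big(m));w=ray("top",b.reshape(-1,2),.012)[:,:2]
r=cv2.minAreaRect((w*1000).astype(np.float32));print("bed",r,cv2.boxPoints(r).round(1).tolist())
# white sleeve
for n,(x0,x1,y0,y1) in {"top":(270,325,185,260)}.items():
    for t in(185,200,215):
        s=np.zeros(g.shape,np.uint8);s[y0:y1,x0:x1]=g[y0:y1,x0:x1]>t
        k=big(s);rr=cv2.minAreaRect(k);print(t,rr)
        w=ray("top",cv2.boxPoints(rr),.034);print((w[:,:2]*1000).round(1).tolist(),(w.mean(0)*1000).round(1))
print("row",im[222,262:330].min(1).tolist());print("pad",im[215:236:10,185:225].mean(2).astype(int).tolist())
print("tin top",ray("top",[299,133],.085),"tin base?",ray("top",[299,150],0),"sock",ray("top",[200,133],.04),"span",ray("top",[[195,300],[272,315]],.005))
cv2.imwrite("pics/crop.png",cv2.resize(im[170:285,150:365],None,fx=3.6,fy=3.6,interpolation=cv2.INTER_CUBIC))
E
```

```text
cam [0.451 0.046 0.78 ]
bed ((529.811279296875, 91.97969818115234), (348.5383605957031, 175.5400390625), 89.91095733642578) [[441.79998779296875, -82.19999694824219], [617.2999877929688, -82.4000015258789], [617.9000244140625, 266.1000061035156], [442.29998779296875, 266.3999938964844]]
185 ((297.0, 223.5), (71.0, 54.0), 90.0)
[[590.9, 68.7], [590.7, -20.5], [474.2, -18.8], [474.3, 68.4]] [532.5  24.5  34. ]
200 ((299.0907287597656, 221.13941955566406), (22.15082550048828, 57.07330322265625), 3.814074993133545)
[[490.6, 42.3], [584.2, 35.8], [581.7, -0.6], [488.2, 6.5]] [536.2  21.   34. ]
215 ((299.53765869140625, 221.12550354003906), (19.115446090698242, 56.763092041015625), 4.316027641296387)
[[490.8, 39.5], [583.9, 32.2], [581.5, 0.8], [488.5, 8.6]] [536.2  20.2  34. ]
row [203, 203, 203, 203, 204, 204, 208, 184, 145, 150, 152, 150, 150, 150, 151, 150, 151, 150, 151, 151, 145, 144, 156, 166, 177, 188, 199, 207, 214, 223, 228, 233, 239, 243, 247, 250, 252, 254, 255, 255, 255, 250, 247, 246, 244, 239, 230, 218, 206, 195, 197, 198, 198, 198, 199, 198, 197, 197, 197, 197, 197, 196, 196, 194, 194, 194, 195, 194]
pad [[134, 138, 142, 143, 144, 143, 143, 143, 143, 144, 145, 146, 132, 123, 130, 130, 131, 125, 102, 80, 98, 187, 211, 206, 205, 205, 205, 205, 205, 206, 208, 194, 155, 185, 208, 205, 205, 204, 205, 205], [198, 198, 198, 199, 199, 200, 200, 201, 203, 210, 177, 126, 130, 129, 130, 130, 142, 118, 79, 75, 186, 215, 208, 207, 208, 206, 204, 204, 204, 206, 212, 165, 173, 210, 206, 204, 205, 206, 206, 206], [204, 203, 204, 205, 207, 210, 215, 181, 135, 139, 143, 125, 118, 132, 133, 137, 117, 88, 79, 159, 203, 208, 204, 204, 203, 204, 203, 203, 205, 210, 177, 159, 199, 209, 207, 205, 205, 205, 206, 207]]
tin top [[0.66886104 0.02199045 0.085     ]] tin base? [[0.6647109  0.01927795 0.        ]] sock [[0.68326831 0.18573822 0.04      ]] span [[0.4078127  0.19328693 0.005     ]
 [0.38350352 0.06564089 0.005     ]]
```

View pics/crop.png

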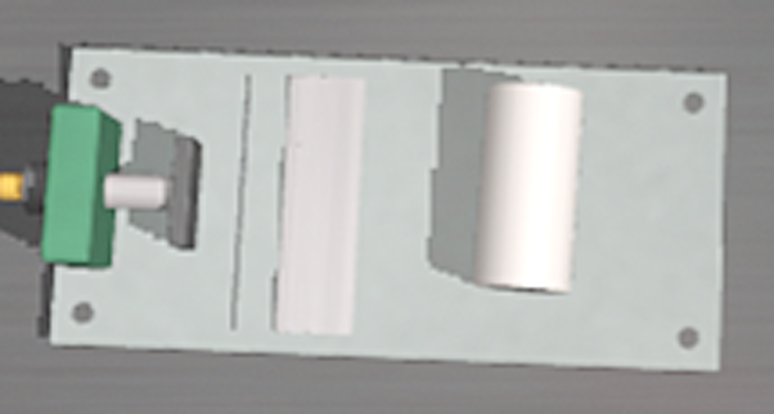

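```bash
python3 - <<'E'
from h import *
f=lambda p:(np.array(p)+.5)/3.6-.5+[150,170]
C=ray("top",f([[72,48],[727,73],[719,370],[50,343]]),.012)[:,:2]*1000
print("corners",C.round(1).tolist())
L=ray("top",f([[249,75],[234,328]]),.012)[:,:2]*1000;K=ray("top",f([[288,75],[275,332]]),.0145)[:,:2]*1000
H=ray("top",f([[101,78],[83,312],[693,102],[688,337]]),.012)[:,:2]*1000
print("L",L.round(1),"K",K.round(1),"holes",H.round(1))
# rigid fit of corners
M=np.array([[155,70],[-155,70],[-155,-70],[155,-70]],float)
for s in(1,-1):
  m=M*[1,s];a=m-m.mean(0);b=C-C.mean(0);U,S,V=np.linalg.svd(a.T@b);R=(U@V).T
  if np.linalg.det(R)<0: continue
  t=C.mean(0);res=C-(m@R.T+t);print("yaw",np.degrees(np.arctan2(R[1,0],R[0,0])),"t",t,res.round(1).tolist())
  to=lambda p:((p-t)@R).round(1).tolist()
  print("line",to(L),"crest",to(K))
  S=f([[489,84],[581,88],[570,292],[474,285]])
  print("sleeve quad",to(ray("top",S,.034)[:,:2]*1000))
  print("pad top face edge",to(ray("top",f([[202,143],[196,248]]),.048)[:,:2]*1000))
  print("holes",to(H))
E
```

```text
corners [[603.9, 240.6], [591.5, -69.2], [452.8, -62.3], [465.4, 245.8]]
L [[590.8 156.5]
 [472.2 161.1]] K [[590.4 137.7]
 [470.2 141.8]] holes [[589.5 226.4]
 [479.6 231.1]
 [577.6 -52.9]
 [467.9 -48.4]]
yaw 87.65185655592497 t [528.40278686  88.71990642] [[-0.8, -0.1], [-0.5, -0.2], [0.7, 1.0], [0.6, -0.6]]
line [[70.2, -59.6], [70.0, 59.2]] crest [[51.5, -59.9], [50.6, 60.3]]
sleeve quad [[-43.3, -55.9], [-85.5, -55.7], [-83.4, 37.5], [-40.1, 36.1]]
pad top face edge [[83.9, -21.6], [83.6, 25.4]]
holes [[140.0, -55.4], [140.2, 54.6], [-139.5, -55.0], [-139.5, 54.9]]
```

```bash
cat >> h.py <<'E'
from rig import ctrl
from scipy.spatial.transform import Rotation as Ro
yaw=np.radians(87.65);B=np.array([[np.cos(yaw),-np.sin(yaw)],[np.sin(yaw),np.cos(yaw)]]);T=np.array([.5284,.0887])
RT=Ro.from_matrix(np.c_[np.r_[B[:,0],0],np.r_[-B[:,1],0],[0,0,-1]])
def st():
    s=ctrl.observe();q=s["ee_rot"];r=Ro.from_quat([q[1],q[2],q[3],q[0]])
    p=np.array(s["ee_pos"]);print("t",s["clock"],"bed mm",((p[:2]-T)@B*1e3).round(2),"z",p[2].round(4),"F bed",(np.array(s["wrist_force"])[:2]@B).round(2),s["wrist_force"][2].round(2),"gap",s["finger_gap"])
    return p,r
def go(bx,by,z):
    p,r=st();w=np.r_[T+B@np.array([bx,by]),z]
    print("shift cm",(r.inv().apply(w-p)*100).round(2),"rot",(r.inv()*RT).as_rotvec().round(4))
E
python3 -c "
from h import *
go(-125,-9.5,.2)"
```

```text
t 0.1 bed mm [407.15 339.09] z 0.2522 F bed [ 0.24 -0.51] 0.21 gap 0.08549800190482643
shift cm [ -5153.45 -11475.14     27.68] rot [-1.900e-03  1.100e-03  1.227e+00]
```

```bash
sed -i 's/np.array(\[bx,by\])/np.array([bx,by])\/1e3/' h.py; python3 -c "
from h import *
go(-125,-9.5,.2)"
```

```text
t 0.1 bed mm [407.15 339.09] z 0.2522 F bed [ 0.24 -0.51] 0.21 gap 0.08549800190482643
shift cm [-50.76 -38.34   5.29] rot [-1.900e-03  1.100e-03  1.227e+00]
```

>>> {"api": "arm_command", "payload": {
  "motion": [
    [[-1.5, -1.1, 0.1, 0, 0, 0.037], [-4.6, -3.5, 0.5, 0, 0, 0.11], [-8.4, -6.3, 0.9, 0, 0, 0.2], [-12.2, -9.2, 1.3, 0, 0, 0.294], [-16, -12.1, 1.7, 0, 0, 0.386], [-19.8, -15, 2.1, 0, 0, 0.478], [-23.6, -17.8, 2.5, 0, 0, 0.57], [-27.4, -20.7, 2.9, 0, 0, 0.66], [-31.2, -23.6, 3.2, 0, 0, 0.755], [-35, -26.5, 3.6, 0, 0, 0.847], [-38, -28.8, 4, 0, 0, 0.92], [-39.6, -29.9, 4.1, 0, 0, 0.957]]
  ],
  "grip": 0.2
}}

```text
clock: 1.3
ee_pos: [0.4615, 0.0802, 0.2113]
ee_rot: [-0.0, 0.625, 0.781, -0.001]
wrist_force: [0.5, 0.1, 0.3]
finger_gap: 0.0511
```

```bash
python3 -c "
from h import *
go(-125,-9.5,.15)"
```

```text
t 1.3 bed mm [-11.24  66.5 ] z 0.2113 F bed [ 0.11 -0.49] 0.34 gap 0.05111148345829938
shift cm [-12.95   4.4    6.14] rot [-0.0015  0.0013  0.2625]
```

>>> {"api": "arm_command", "payload": {
  "motion": [
    [[-2.5, 0.9, 1, 0, 0, 0.05], [-5.5, 1.9, 2.3, 0, 0, 0.11], [-8.5, 2.9, 3.6, 0, 0, 0.17], [-11.5, 3.9, 5.3, 0, 0, 0.23], [-12.9, 4.4, 6.1, -0.001, 0.001, 0.262], [-12.9, 4.4, 6.1, -0.001, 0.001, 0.262], [-12.9, 4.4, 6.1, -0.001, 0.001, 0.262]]
  ]
}}

```text
clock: 2.0
ee_pos: [0.5329, -0.0314, 0.1514]
ee_rot: [-0.001, 0.719, 0.695, 0.001]
wrist_force: [0.3, -0.1, 0.3]
finger_gap: 0.0513
```

```bash
python3 -c "
from h import *
go(-125,-9.5,.042)
cv2.imwrite('pics/w1.png',optics.snapshot('wrist')[:,:,::-1])"
```

```text
t 2.0 bed mm [-119.81   -9.39] z 0.1514 F bed [-0.11 -0.3 ] 0.33 gap 0.05131214869049788
shift cm [-5.400e-01  1.000e-02  1.094e+01] rot [ 0.0001 -0.002   0.0079]
```

View pics/w1.png

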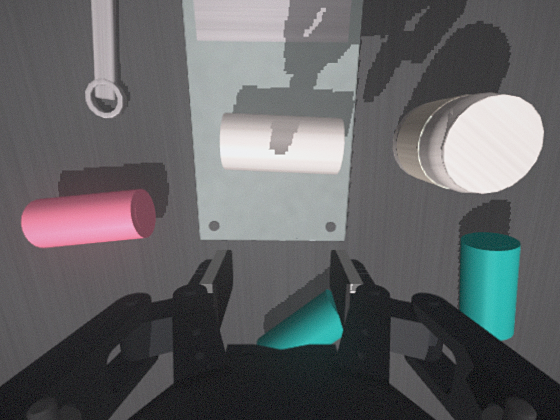

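>>> {"api": "arm_command", "payload": {
  "motion": [
    [[-0.3, 0, 2, 0, 0, 0.004], [-0.5, 0, 5, 0, -0.002, 0.008], [-0.5, 0, 8, 0, -0.002, 0.008], [-0.5, 0, 10, 0, -0.002, 0.008], [-0.5, 0, 10.9, 0, -0.002, 0.008], [-0.5, 0, 10.9, 0, -0.002, 0.008], [-0.5, 0, 10.9, 0, -0.002, 0.008]]
  ]
}}

```text
clock: 2.75
ee_pos: [0.5343, -0.0361, 0.044]
ee_rot: [0.002, 0.721, 0.693, 0.001]
wrist_force: [0.4, 0.3, 0.0]
finger_gap: 0.0512
```

```bash
python3 -c "
from h import *
go(-125,-9.5,.042)"
```

```text
t 2.75 bed mm [-124.43  -10.98] z 0.044 F bed [ 0.27 -0.39] 0.02 gap 0.05119025370493373
shift cm [-0.06 -0.15  0.2 ] rot [0.0036 0.001  0.001 ]
```

>>> {"api": "arm_command", "payload": {
  "motion": [
    [[0.3, 0, 0, 0, 0, 0], [0.8, 0, 0, 0.002, 0, 0], [1.3, 0, 0, 0.003, 0, 0], [1.7, 0, 0, 0.003, 0, 0], [2.0, 0, 0, 0.003, 0, 0], [2.2, 0, 0, 0.003, 0, 0], [2.4, 0, 0, 0.003, 0, 0], [2.6, 0, 0, 0.003, 0, 0], [2.8, 0, 0, 0.003, 0, 0], [3.0, 0, 0, 0.003, 0, 0], [3.2, 0, 0, 0.003, 0, 0], [3.5, 0, 0, 0.003, 0, 0]]
  ]
}}

```text
clock: 3.95
ee_pos: [0.5348, -0.0015, 0.0423]
ee_rot: [-0.0, 0.722, 0.692, -0.001]
wrist_force: [-1.1, 0.3, 0.0]
finger_gap: 0.0514
```

>>> {"api": "arm_command", "payload": {
  "motion": [
    [[0.3, 0, 0, 0, 0, 0], [0.6, 0, 0, 0, 0, 0], [0.9, 0, 0, 0, 0, 0], [1.2, 0, 0, 0, 0, 0], [1.5, 0, 0, 0, 0, 0], [1.8, 0, 0, 0, 0, 0], [2.1, 0, 0, 0, 0, 0], [2.4, 0, 0, 0, 0, 0], [2.7, 0, 0, 0, 0, 0], [3.0, 0, 0, 0, 0, 0], [3.3, 0, 0, 0, 0, 0], [3.6, 0, 0, 0, 0, 0]]
  ]
}}

```text
clock: 5.15
ee_pos: [0.5363, 0.0347, 0.0423]
ee_rot: [-0.0, 0.721, 0.692, -0.001]
wrist_force: [0.2, -0.8, 0.1]
finger_gap: 0.0512
```

```bash
python3 -c "
from h import *
go(0,-9.5,.044)
a=optics.snapshot('scene');b=optics.snapshot('top')
cv2.imwrite('pics/s2.png',np.hstack([cv2.resize(a[150:330,200:440],(400,300)),cv2.resize(b[150:300,150:350],(400,300))])[:,:,::-1])"
```

```text
t 5.15 bed mm [-53.63 -10.07] z 0.0423 F bed [-0.75 -0.27] 0.09 gap 0.05122916543709814
shift cm [ 5.36 -0.06 -0.18] rot [-0.0021  0.0008  0.    ]
```

View pics/s2.png

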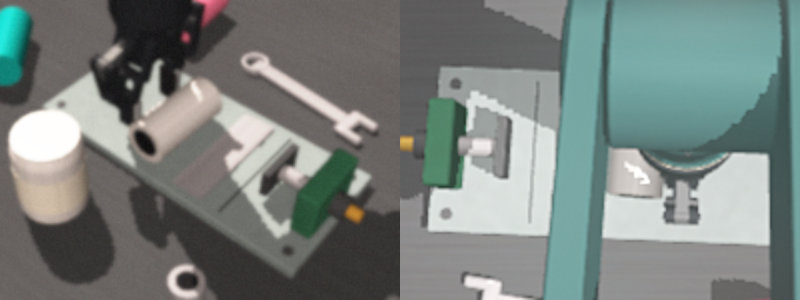

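```bash
python3 -c "
from h import *
w=ray('top',[[253,235],[252.5,225],[278,245]],.034)[:,:2];print(((w-T)@B*1e3).round(1))
st()
a=optics.snapshot('wrist');cv2.imwrite('pics/w3.png',a[:,:,::-1])"
```

```text
[[  6.8  15.6]
 [  8.5  -0.7]
 [-34.5  30.2]]
t 5.25 bed mm [-53.47 -10.05] z 0.0422 F bed [1.12 1.05] 0.49 gap 0.05111821642956013
```

View pics/w3.png

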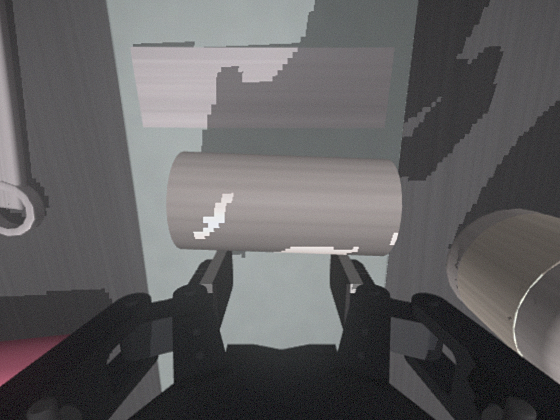

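>>> {"api": "arm_command", "payload": {
  "motion": [
    [[0.2, 0, 0, 0, 0, 0], [0.5, 0, 0, 0, 0, 0], [0.8, 0, 0, 0, 0, 0], [1.1, 0, 0, 0, 0, 0], [1.4, 0, 0, 0, 0, 0], [1.7, 0, 0, 0, 0, 0], [2.0, 0, 0, 0, 0, 0], [2.3, 0, 0, 0, 0, 0], [2.6, 0, 0, 0, 0, 0], [2.9, 0, 0, 0, 0, 0], [3.2, 0, 0, 0, 0, 0], [3.5, 0, 0, 0, 0, 0]]
  ]
}}

```text
clock: 6.5
ee_pos: [0.5377, 0.0696, 0.0422]
ee_rot: [-0.0, 0.721, 0.692, -0.001]
wrist_force: [0.2, -0.5, 0.0]
finger_gap: 0.0513
```

>>> {"api": "arm_command", "payload": {
  "motion": [
    [[0.2, 0, 0, 0, 0, 0], [0.4, 0, 0, 0, 0, 0], [0.6, 0, 0, 0, 0, 0], [0.8, 0, 0, 0, 0, 0], [1.0, 0, 0, 0, 0, 0], [1.2, 0, 0, 0, 0, 0], [1.3, 0, 0, 0, 0, 0], [1.4, 0, 0, 0, 0, 0], [1.5, 0, 0, 0, 0, 0], [1.5, 0, 0, 0, 0, 0], [1.5, 0, 0, 0, 0, 0]]
  ]
}}

```text
clock: 7.6
ee_pos: [0.5383, 0.0846, 0.0421]
ee_rot: [-0.001, 0.721, 0.692, -0.001]
wrist_force: [-0.3, -0.2, -1.0]
finger_gap: 0.0514
```

```bash
python3 -c "
from h import *
st()
a=optics.snapshot('wrist');st();b=optics.snapshot('scene');c=cv2.resize(b[170:320,270:430],(400,375))
cv2.imwrite('pics/w4.png',np.hstack([cv2.resize(a,(400,300))[:,:],cv2.resize(c,(400,300))])[:,:,::-1])"
```

```text
t 7.6 bed mm [ -3.73 -10.04] z 0.0421 F bed [-0.26  0.27] -1.02 gap 0.05141674204765865
t 7.65 bed mm [ -3.74 -10.  ] z 0.0421 F bed [-0.92  0.87] 0.19 gap 0.05088441181660714
```

View pics/w4.png

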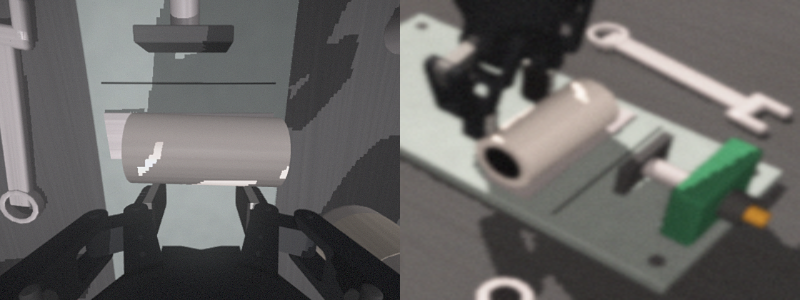

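```bash
cat >> h.py <<'E'
def wray(px,z,p,r):
    c=optics.get_calibration("wrist");M=c["tool_from_camera"]
    u=cv2.undistortPoints(np.float64(px).reshape(-1,1,2),c["mtx"],c["D"]).reshape(-1,2)
    d=np.c_[u,np.ones(len(u))];d/=np.linalg.norm(d,axis=1)[:,None]
    return p+r.apply(M[:3,3]),r.apply(d@M[:3,:3].T)
def hit(o,d,z): return ((o+d*((z-o[2])/d[...,2])[...,None])[...,:2]-T)@B*1e3
def axis(top,bot,z,p,r):
    o,a=wray(top,z,p,r);_,b=wray(bot,z,p,r);return hit(o,a+b,z).round(1)
E
python3 -c "
from h import *
p,r=st()
# left and right ends
print(axis([[185,160],[280,165],[385,171]],[[185,254],[280,257],[385,260]],.0357,p,r))
o,d=wray([[188,55],[320,55],[188,37]],.048,p,r);print('pad',hit(o,d,.048).round(1))
o,d=wray([[142,117],[384,117]],.012,p,r);print('line',hit(o,d,.012).round(1))
"
```

```text
t 7.7 bed mm [-3.79 -9.99] z 0.0421 F bed [-0.61 -0.53] -0.34 gap 0.05130649182866281
[[ 32.1  34.3]
 [ 30.4  -8.6]
 [ 28.4 -56.4]]
pad [[ 91.2  23.9]
 [ 91.3 -22.9]
 [ 96.8  23.4]]
line [[ 71.6  59.4]
 [ 71.8 -59.6]]
```

>>> {"api": "arm_command", "payload": {
  "motion": [
    [[0.2, 0, 0, 0, 0, 0], [0.4, 0, 0, 0, 0, 0], [0.6, 0, 0, 0, 0, 0], [0.8, 0, 0, 0, 0, 0], [1.0, 0, 0, 0, 0, 0], [1.2, 0, 0, 0, 0, 0], [1.35, 0, 0, 0, 0, 0], [1.5, 0, 0, 0, 0, 0], [1.65, 0, 0, 0, 0, 0], [1.75, 0, 0, 0, 0, 0], [1.85, 0, 0, 0, 0, 0], [1.9, 0, 0, 0, 0, 0]]
  ]
}}

```text
clock: 8.9
ee_pos: [0.539, 0.1036, 0.0421]
ee_rot: [-0.001, 0.721, 0.693, -0.001]
wrist_force: [0.3, 0.5, 0.2]
finger_gap: 0.0512
```

>>> {"api": "arm_command", "payload": {
  "motion": [
    [[0.05, 0, 0, 0, 0, 0], [0.1, 0, 0, 0, 0, 0], [0.15, 0, 0, 0, 0, 0], [0.2, 0, 0, 0, 0, 0], [0.25, 0, 0, 0, 0, 0], [0.3, 0, 0, 0, 0, 0], [0.35, 0, 0, 0, 0, 0], [0.4, 0, 0, 0, 0, 0], [0.45, 0, 0, 0, 0, 0], [0.5, 0, 0, 0, 0, 0], [0.55, 0, 0, 0, 0, 0], [0.6, 0, 0, 0, 0, 0]]
  ]
}}

```text
clock: 10.1
ee_pos: [0.5394, 0.1094, 0.0422]
ee_rot: [-0.0, 0.721, 0.692, -0.001]
wrist_force: [0.7, 0.1, -0.1]
finger_gap: 0.0513
```

```bash
python3 -c "
from h import *
st()
a=optics.snapshot('wrist');b=optics.snapshot('scene');c=cv2.resize(b[170:320,270:430],(400,300))
cv2.imwrite('pics/w5.png',np.hstack([cv2.resize(a,(400,300))[:,:],c])[:,:,::-1])"
```

```text
t 10.1 bed mm [ 21.16 -10.1 ] z 0.0422 F bed [ 0.14 -0.74] -0.1 gap 0.05130725247992892
```

View pics/w5.png

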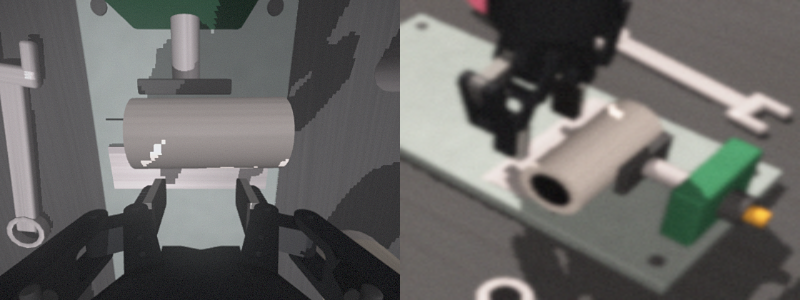

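>>> {"api": "arm_command", "payload": {
  "motion": [
    [[0.15, 0, 0, 0, 0, 0], [0.3, 0, 0, 0, 0, 0], [0.45, 0, 0, 0, 0, 0], [0.6, 0, 0, 0, 0, 0], [0.7, 0, 0, 0, 0, 0], [0.8, 0, 0, 0, 0, 0], [0.85, 0, 0, 0, 0, 0], [0.9, 0, 0, 0, 0, 0], [0.95, 0, 0, 0, 0, 0], [1.0, 0, 0, 0, 0, 0], [1.0, 0, 0, 0, 0, 0]]
  ]
}}

```text
clock: 11.3
ee_pos: [0.5397, 0.1194, 0.0422]
ee_rot: [-0.0, 0.721, 0.692, -0.001]
wrist_force: [0.1, 0.5, -0.7]
finger_gap: 0.0515
```

>>> {"api": "arm_command", "payload": {
  "motion": [
    [[0.05, 0, 0, 0, 0, 0], [0.1, 0, 0, 0, 0, 0], [0.1, 0, 0, 0, 0, 0]]
  ]
}}

```text
clock: 11.6
ee_pos: [0.5398, 0.1204, 0.0422]
ee_rot: [-0.0, 0.721, 0.692, -0.001]
wrist_force: [0.4, 0.4, 0.5]
finger_gap: 0.0512
```

>>> {"api": "arm_command", "payload": {
  "motion": [
    [[0.05, 0, 0, 0, 0, 0], [0.1, 0, 0, 0, 0, 0], [0.1, 0, 0, 0, 0, 0]]
  ]
}}

```text
clock: 11.9
ee_pos: [0.5398, 0.1214, 0.0422]
ee_rot: [-0.001, 0.721, 0.692, -0.001]
wrist_force: [0.0, 0.7, 0.1]
finger_gap: 0.0514
```

>>> {"api": "arm_command", "payload": {
  "motion": [
    [[0.03, 0, 0, 0, 0, 0], [0.06, 0, 0, 0, 0, 0], [0.06, 0, 0, 0, 0, 0]]
  ]
}}

```text
clock: 12.2
ee_pos: [0.5399, 0.122, 0.0422]
ee_rot: [-0.0, 0.721, 0.692, -0.001]
wrist_force: [0.2, 0.3, -0.4]
finger_gap: 0.0511
```

>>> {"api": "arm_command", "payload": {
  "motion": [
    [[0.03, 0, 0, 0, 0, 0], [0.06, 0, 0, 0, 0, 0], [0.06, 0, 0, 0, 0, 0]]
  ]
}}

```text
clock: 12.5
ee_pos: [0.5399, 0.1224, 0.0422]
ee_rot: [-0.0, 0.721, 0.692, -0.001]
wrist_force: [-0.6, -1.4, 0.1]
finger_gap: 0.0516
```

>>> {"api": "arm_command", "payload": {
  "motion": [
    [[0.03, 0, 0, 0, 0, 0], [0.05, 0, 0, 0, 0, 0], [0.05, 0, 0, 0, 0, 0]]
  ]
}}

```text
clock: 12.8
ee_pos: [0.5398, 0.1228, 0.0422]
ee_rot: [-0.0, 0.721, 0.692, -0.001]
wrist_force: [0.5, -2.1, 1.1]
finger_gap: 0.0517
```

```bash
python3 -c "
from h import *
st()"
```

```text
t 12.8 bed mm [34.55 -9.99] z 0.0422 F bed [-2.1  -0.55] 1.13 gap 0.05165158605481781
```

>>> {"api": "arm_command", "payload": {
  "motion": [
    [[0.03, 0, 0, 0, 0, 0], [0.05, 0, 0, 0, 0, 0], [0.05, 0, 0, 0, 0, 0]]
  ]
}}

```text
clock: 13.1
ee_pos: [0.5398, 0.1231, 0.0422]
ee_rot: [-0.0, 0.721, 0.692, -0.001]
wrist_force: [-2.1, -3.7, 1.9]
finger_gap: 0.0509
```

>>> {"api": "arm_command", "payload": {
  "motion": [
    [[0.02, 0, 0, 0, 0, 0], [0.04, 0, 0, 0, 0, 0], [0.04, 0, 0, 0, 0, 0]]
  ]
}}

```text
clock: 13.4
ee_pos: [0.5398, 0.1233, 0.0422]
ee_rot: [-0.0, 0.721, 0.692, -0.002]
wrist_force: [-1.5, -4.9, 2.3]
finger_gap: 0.0508
```

>>> {"api": "arm_command", "payload": {
  "motion": [
    [[0.03, 0, 0, 0, 0, 0], [0.06, 0, 0, 0, 0, 0], [0.09, 0, 0, 0, 0, 0], [0.09, 0, 0, 0, 0, 0]]
  ]
}}

```text
clock: 13.8
ee_pos: [0.5398, 0.1236, 0.0422]
ee_rot: [0.0, 0.721, 0.692, -0.002]
wrist_force: [-1.2, -6.6, 2.2]
finger_gap: 0.0511
```

```bash
python3 -c "
from h import *
st()"
```

```text
t 13.8 bed mm [35.33 -9.99] z 0.0422 F bed [-6.6   0.92] 2.23 gap 0.05108148954569996
```

>>> {"api": "arm_command", "payload": {
  "motion": [
    [[0.03, 0, 0, 0, 0, 0], [0.06, 0, 0, 0, 0, 0], [0.09, 0, 0, 0, 0, 0], [0.09, 0, 0, 0, 0, 0]]
  ]
}}

```text
clock: 14.2
ee_pos: [0.5399, 0.1239, 0.0422]
ee_rot: [0.001, 0.721, 0.692, -0.003]
wrist_force: [-2.3, -8.5, 3.4]
finger_gap: 0.0515
```

>>> {"api": "arm_command", "payload": {
  "motion": [
    [[0, 0, 0, 0, 0, 0]]
  ]
}}

```text
clock: 14.3
ee_pos: [0.5399, 0.1238, 0.0422]
ee_rot: [0.001, 0.722, 0.692, -0.003]
wrist_force: [-3.0, -8.5, 2.6]
finger_gap: 0.0511
```

>>> {"api": "arm_command", "payload": {
  "motion": [
    [[0, 0, 0, 0, 0, 0]]
  ]
}}

```text
clock: 14.4
ee_pos: [0.5399, 0.1238, 0.0422]
ee_rot: [0.001, 0.722, 0.692, -0.003]
wrist_force: [-2.8, -9.1, 3.3]
finger_gap: 0.0513
```

>>> {"api": "arm_command", "payload": {
  "motion": [
    [[0.02, 0, 0, 0, 0, 0], [0.02, 0, 0, 0, 0, 0], [0.02, 0, 0, 0, 0, 0], [0.02, 0, 0, 0, 0, 0], [0.02, 0, 0, 0, 0, 0], [0.02, 0, 0, 0, 0, 0], [0.02, 0, 0, 0, 0, 0]]
  ]
}}

```text
clock: 15.1
ee_pos: [0.5399, 0.1238, 0.0422]
ee_rot: [0.001, 0.722, 0.692, -0.003]
wrist_force: [-2.5, -9.6, 2.7]
finger_gap: 0.0509
```

>>> {"api": "arm_command", "payload": {
  "motion": [
    [[-0.03, 0, 0, 0, 0, 0], [-0.06, 0, 0, 0, 0, 0], [-0.09, 0, 0, 0, 0, 0], [-0.12, 0, 0, 0, 0, 0], [-0.15, 0, 0, 0, 0, 0], [-0.18, 0, 0, 0, 0, 0], [-0.21, 0, 0, 0, 0, 0], [-0.24, 0, 0, 0, 0, 0], [-0.27, 0, 0, 0, 0, 0], [-0.3, 0, 0, 0, 0, 0], [-0.33, 0, 0, 0, 0, 0], [-0.36, 0, 0, 0, 0, 0]]
  ]
}}

```text
clock: 16.3
ee_pos: [0.5399, 0.123, 0.042]
ee_rot: [-0.001, 0.721, 0.692, -0.001]
wrist_force: [0.2, -0.6, -1.2]
finger_gap: 0.051
```

>>> {"api": "arm_command", "payload": {
  "motion": [
    [[-0.03, 0, 0, 0, 0, 0], [-0.06, 0, 0, 0, 0, 0], [-0.09, 0, 0, 0, 0, 0], [-0.12, 0, 0, 0, 0, 0], [-0.16, 0, 0, 0, 0, 0], [-0.2, 0, 0, 0, 0, 0], [-0.25, 0, 0, 0, 0, 0], [-0.3, 0, 0, 0, 0, 0], [-0.4, 0, 0, 0, 0, 0], [-0.5, 0, 0, 0, 0, 0], [-0.6, 0, 0, 0, 0, 0], [-0.7, 0, 0, 0, 0, 0]]
  ]
}}

```text
clock: 17.5
ee_pos: [0.5396, 0.1153, 0.0422]
ee_rot: [-0.0, 0.721, 0.692, -0.001]
wrist_force: [0.3, -0.4, 0.6]
finger_gap: 0.0514
```

```bash
python3 -c "
from h import *
st()
a=optics.snapshot('wrist');b=optics.snapshot('scene');c=cv2.resize(b[170:320,270:430],(400,300))
cv2.imwrite('pics/w6.png',np.hstack([cv2.resize(a,(400,300))[:,:],c])[:,:,::-1])"
```

```text
t 17.5 bed mm [ 27.02 -10.06] z 0.0422 F bed [-0.39 -0.3 ] 0.6 gap 0.051399277097140844
```

View pics/w6.png

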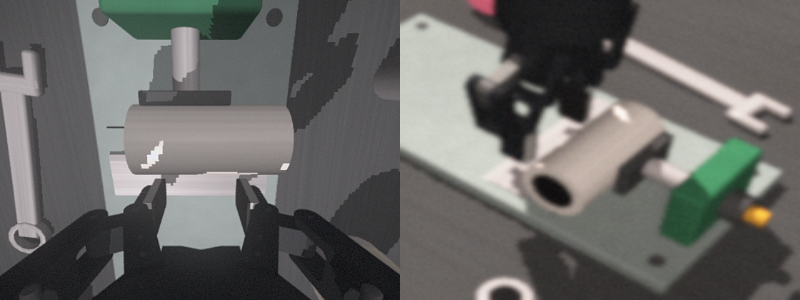

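>>> {"api": "arm_command", "payload": {
  "motion": [
    [[-0.2, 0, 0, 0, 0, 0], [-0.6, 0, 0, 0, 0, 0], [-1.2, 0, 0, 0, 0, 0], [-2.0, 0, 0, 0, 0, 0], [-3, 0, -0.5, 0, 0, 0], [-4, 0, -2, 0, 0, 0], [-5, 0, -4, 0, 0, 0], [-6, 0, -7, 0, 0, 0], [-7, 0, -10, 0, 0, 0], [-8, 0, -12, 0, 0, 0], [-8, 0, -13, 0, 0, 0], [-8, 0, -13, 0, 0, 0]]
  ]
}}

```text
clock: 18.8
ee_pos: [0.5376, 0.0351, 0.175]
ee_rot: [0.001, 0.722, 0.692, 0.001]
wrist_force: [-0.2, 0.0, 0.1]
finger_gap: 0.0509
```

```bash
python3 -c "
from h import *
p,r=st()
a=optics.snapshot('wrist');b=optics.snapshot('scene')
cv2.imwrite('pics/w7.png',np.hstack([a[:300,130:530],b[120:420,150:550]])[:,:,::-1])"
```

```text
t 18.8 bed mm [-53.19 -11.43] z 0.175 F bed [0.03 0.18] 0.07 gap 0.05085783606301182
```

View pics/w7.png

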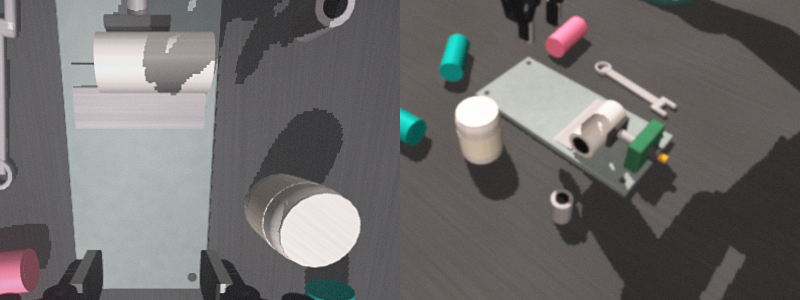

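```bash
python3 -c "
from h import *
p,r=st()
print(axis([[230,33],[285,32],[340,32]],[[230,94],[285,94],[340,93]],.034,p,r))
o,d=wray([[203,86],[203,63]],0,p,r);print('crest,line',hit(o,d[:1],.0145),hit(o,d[1:],.012))
from rig import ticket
print(ticket.sign_off())"
```

```text
t 18.9 bed mm [-52.66  -9.91] z 0.1717 F bed [0.54 0.12] -0.23 gap 0.05150809603051897
[[ 66.7  32.7]
 [ 67.1 -11.6]
 [ 67.4 -55.8]]
crest,line [[53.45455487 60.58226752]] [[72.2421472  59.78313977]]
the job is handed in; nothing more can be done
None
```

The sleeve is lying in the nest, and I handed the job in at about 19 s of the 54 s allowed.

- **Rolling:** I pushed the sleeve's side with both fingers, over the ramp and the step. It was never gripped or lifted. It rolled about 2° askew at first and straightened once it was in the nest.
- **Finding the stop:** The force began to rise with the tool about 34 mm along the bed. That fits the pad's place in the pictures, with its face about 89 mm along.
- **Pressing:** I went in small steps to 8.5–9.6 N at the wrist and held it for about 0.9 s. The force on the pad itself was not measured and may be a little lower because of friction.
- **Easing off:** I backed off slowly (about 3 mm/s) until the force was near zero. Then I drew the fingers back and lifted clear.

**Last checks:**
- **Sleeve position:** By the wrist camera, the axis is 67 mm along the bed and square to it within about 0.5°. The same picture put the step and the scribed line 2–3 mm too far along, so the true figure is about 64–65 mm. That is about 14 mm past the step, where 10 mm is needed.
- **Other objects:** In the last pictures the tin, socket, spanner and look-alikes looked where they had been. I did not measure their positions again.
- **Robot:** It is touching nothing, and the wrist force reads about zero.

No check failed. The one disagreement was the 2–3 mm camera offset above.

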